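Gauge the next soil canister

TASK

First lift the jar off the gauge bed and set it down upright, without dropping it, in a free spot on the steel tray. Then slide the wide canister upright off the loading plate to the middle of the bed, centred between the gauge's jaws, and slide the movable jaw shut until it nips the canister firmly between both jaws. Leave the other tins standing where they are and do not tip the jar or the canister.

Things in the scene. Friction and masses are not known exactly. Their poses are not given: they have to be found in the camera images.
- gauge: Fixed bench gauge. Origin at bench level under the bed. Steel bed: x -135 to +165, y -75 to +75 mm, top 22 mm above the bench. Grey loading plate joined to its -y side: x -140 to +140, y -401 to -76 mm, top 24 mm above the bench (2 mm step down to the bed). The jaws face each other along the gauge's x axis, at y = 0; the bed is open at its y sides.
- bed_centre (a point): Point on the bed's top surface, on the jaw line, 46 mm from the fixed jaw's face: where the canister's underside centre is when nipped. Axes as the gauge.
- plate_centre (a point): Centre of the loading plate's top surface. Axes as the gauge.
- fixed_jaw: Fixed dark steel jaw, at the gauge's -x (robot) side; same origin and axes as the gauge. Its upright face lies at x = -46 mm, 40 mm wide (y -20 to +20), reaching 50 mm above the bed.
- jaw: The movable jaw, sliding along the gauge's x axis. Axes as the gauge; origin at bench level at gauge x = 0 when fully open, x = -t after sliding t towards the fixed jaw. Its dark steel block (40 mm wide, 50 mm high) has its face at own x = +103 mm, its back at +121 mm. Both jaws nip the canister at t = 57 mm; it stops at 85. Slides stiffly (about 3 N), stays where left.
- jaw_handle (a point): Centre of the top of the movable jaw's upright black handle, a bar 14 mm (x) by 30 mm (y) by 75 mm high whose top is 85 mm above the bed. It stands 17 mm behind (+x of) the jaw block's back, joined to it below by a low carriage (13 mm above the bed) that ends at x = +14.5 mm from the handle's centre.
- canister: The thing to gauge: the wide, closed metal canister, 92 mm in diameter (too wide for the gripper), 90 mm high, about 0.55 kg. Origin at the centre of its underside. Starts upright on the loading plate among the smaller tins.
- jar: White jar standing on the gauge bed between the jaws at the start: 56 mm in diameter up to 78 mm, a 52 mm grey cap from 82 to 100 mm, 100 mm high, about 0.25 kg. Origin at the centre of its underside.
- tray: Fixed low steel tray on the bench, 230 mm (x) by 140 mm (y), rim 14 mm high and 4 mm thick. Origin under its centre at bench level.
- tray_floor (a point): Centre of the tray's floor surface, 4 mm above the bench. Axes as the tray.
- tray_tin: Bystander: tin 62 mm in diameter, 45 mm high, standing somewhere in the tray; the jar fits in the longer free end. Origin at the centre of its underside.
- tall_tin: Bystander: tin 54 mm in diameter, 80 mm high, on the loading plate. Origin at the centre of its underside.
- low_tin: Bystander: tin 60 mm in diameter, 55 mm high, on the loading plate. Origin at the centre of its underside.
Not all that is in view belongs to the job. What is shaped like the jar but orange, purple or red is not meant.

How it is judged:
By the outcome, as a careful person would: the job done as asked, in the order asked, and still so for the second after the job is handed in, with the robot touching nothing.
It also fails if it takes over 72 s, if anything falls off the work surface, if the arm or the gripper's body presses on something with over 40 N, if the wrist force passes 120 N, or if a joint passes its speed limit or range.

ROBOT

A 6-joint arm with a two-finger parallel gripper is mounted at the origin on the work surface. World frame = base frame: x ahead of the robot, y to its left, z up, the work surface at z = 0. Lengths are in m, angles in degrees, forces in N, time in s.
With the tool pointing down it reaches from about 0.325 to 0.85 m from the base axis. Payload 15.5 kg.
Tool frame: the origin (TCP) lies at the very end of the fingers, on their centre line; the grasp point (between the pads) lies arm.grip_depth behind it (arm.grip_depth is the distance from the TCP to the grasp point, in m); z points along the fingers, y is the line along which they close (so a half turn about z gives the same grasp; the last joint's range is limited). The gripper opens to 91 mm and grips with 3 to 60 N. Pads are 32 mm wide; open, the fingers measure 118 mm over their backs; the gripper's body (76 mm by 178 mm) begins 60 mm behind the grasp point.
Start: joints at [61.908, 28.281, 77.091, -0, 74.628, -5.472], TCP at [0.24, 0.577, 0.182] pointing down, gripper open.
Joint ranges: [-166.48, 166.48], [-47.26, 123.95], [12.59, 153.08], [-70.14, 250.14], [6.76, 159.57], [-176.63, 176.63]. Speed limits (degrees/s): [108.29, 108.29, 147.25, 172.46, 172.46, 172.46].

INTERFACE

Orientations are given as a 3x3 rotation matrix whose columns are the frame's x, y, z axes.
In Python, from rig import arm gives the robot as it stands. Calls block until the motion is done:
- arm.move_to(position, orientation): joint-space move of the TCP to a pose.
- arm.move_l(position, orientation=None, feed=0.15): straight line of the TCP; orientation=None keeps the orientation; feed is the mean speed in m/s.
- arm.move_joints(angles): joint-space move.
- arm.grip(opening): finger opening in m; the grip force is fixed at half the most; returns when the fingers have stopped.
- arm.sleep(seconds).
- arm.solve_ik(position, orientation): joint angles nearest the present ones, or None.
- arm.snapshot(name): name is "side" or "top" or "wrist"; returns the picture (420x560x3 uint8, red, green, blue); there is no depth.
- arm.get_calibration(name): a dict with "intrinsics" (3x3 intrinsics, pixels), "cam_to_world" (4x4, takes a point from camera to world coordinates). Camera axes: x right, y down, z forward; pixel columns grow to the right and rows downward; lengths in m; the calibration is good to about 2 mm. A picture is of the moment at which its call begins: read the wrist's pose just before it. get_calibration takes no time and is no camera call; for the wrist camera it gives the pose at the moment of the call.
A pose or a line that the arm cannot do raises arm.Unreachable and nothing moves.
- arm.sign_off(): hands the job in; it is judged then, once.
Readings, each from a call of its own:
- arm.current_t(): time.
- arm.current_joint_positions(): joint angles.
- arm.current_dq(): joint speeds.
- arm.current_tau(): joint torques, N m.
- arm.current_ee_pos(): TCP position.
- arm.current_tool_rot(): TCP orientation.
- arm.current_force(): force on the tool from outside, world axes, zero at the start.
- arm.current_torque(): the same for the moment, N m.
- arm.current_width(): finger opening in m.
- arm.current_grasp_force(): force on a finger pad.
Only numpy, scipy, OpenCV 4.12 (cv2) and the standard library are available. Lean on these libraries where they do the work, as an engineer would, in place of code of your own. Each camera call takes 0.05 s, during which the arm holds its last target. There are 200 camera calls.

## Working session

There is one attempt and no reset: what is moved stays moved. The work goes in short steps, each a Python script; the robot and the scene stay as the last script left them, time stands still between calls to the robot, and variables do not carry over. Pictures are saved under pics/ and viewed, at most 10 in all, crops included, and the job is handed in when it is done.

```bash
ls; mkdir -p pics; python3 - <<'E'
from rig import arm
import cv2,numpy as np
np.set_printoptions(precision=4,suppress=True)
for n in ("top","side"):
    im=arm.snapshot(n); cv2.imwrite(f"pics/{n}0.png",im[:,:,::-1])
    c=arm.get_calibration(n); print(n,c["intrinsics"],c["cam_to_world"])
print(arm.grip_depth,arm.current_t(),arm.current_tool_rot())
E
```

```text
pics
top [[476.0701   0.     286.0302]
 [  0.     476.0701 210.3185]
 [  0.       0.       1.    ]] [[-0.0008 -0.9916  0.1293  0.3555]
 [-0.9999  0.0023  0.0117  0.0406]
 [-0.0119 -0.1293 -0.9915  1.2242]
 [ 0.      0.      0.      1.    ]]
side [[526.632    0.     278.9431]
 [  0.     526.632  218.2025]
 [  0.       0.       1.    ]] [[ 0.933  -0.2902  0.2128  0.2052]
 [-0.3595 -0.7229  0.5901 -0.7384]
 [-0.0174 -0.627  -0.7788  1.1347]
 [ 0.      0.      0.      1.    ]]
0.0188 0.1 [[-0.9231  0.3846 -0.0005]
 [ 0.3846  0.9231 -0.001 ]
 [ 0.0001 -0.0011 -1.    ]]
```

View pics/top0.png

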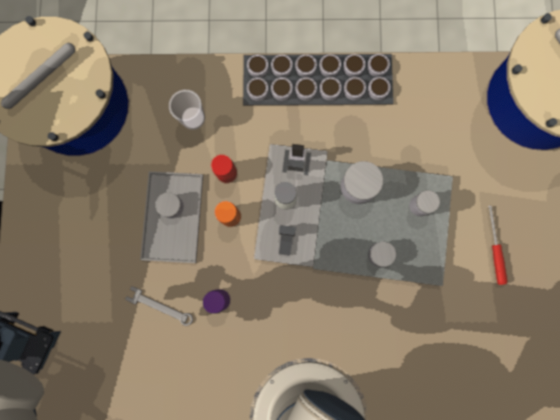

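View pics/side0.png

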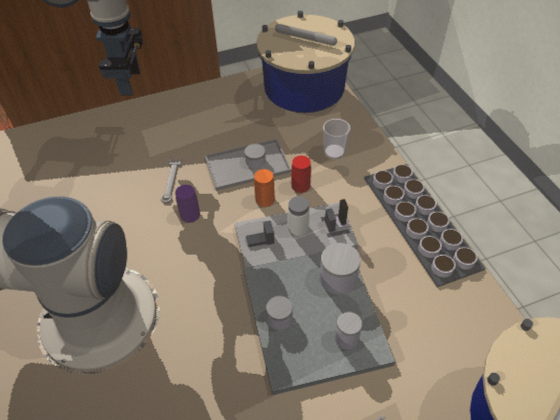

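Top view: bed around (290,205) with the jar's cap at (285,193), canister at (363,182), tins at (428,203) and (383,254), movable jaw's handle at (298,150), fixed jaw at (287,240). The tray is at (173,218) with its tin at (168,205). In the side view the jar is at (298,215) and the canister at (340,265).

```bash
python3 - <<'E'
import cv2,numpy as np
im=cv2.imread("pics/top0.png")
c=im[135:293,245:459]; cv2.imwrite("pics/c1.png",cv2.resize(c,None,fx=3.7,fy=3.7,interpolation=cv2.INTER_CUBIC))
c=im[165:270,135:235]; 
s=cv2.imread("pics/side0.png")[180:390,225:405]
a=cv2.resize(c,None,fx=4,fy=4,interpolation=cv2.INTER_CUBIC); b=cv2.resize(s,None,fx=2.2,fy=2.2,interpolation=cv2.INTER_CUBIC)
o=np.zeros((470,800,3),np.uint8); o[:a.shape[0],:a.shape[1]]=a; o[:b.shape[0],402:402+b.shape[1]]=b[:470,:398]
cv2.imwrite("pics/c2.png",o)
E
```

```text
(no output)
```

View pics/c1.png

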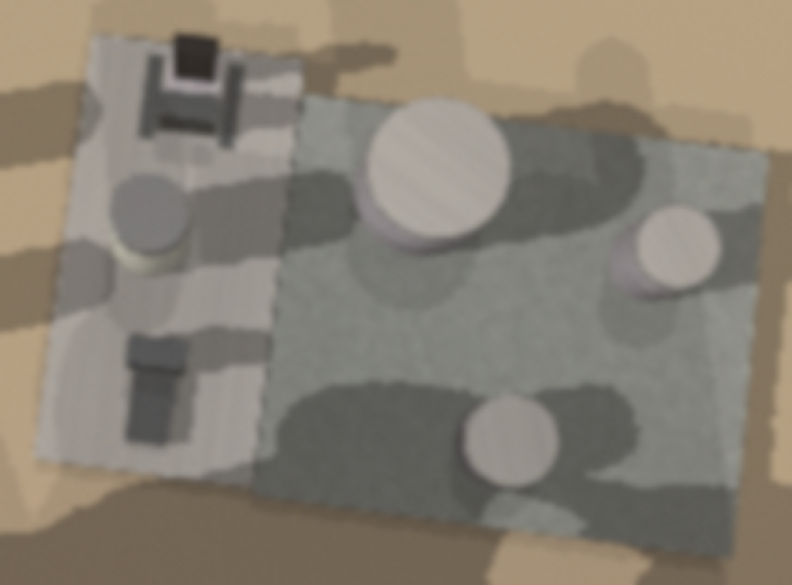

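View pics/c2.png

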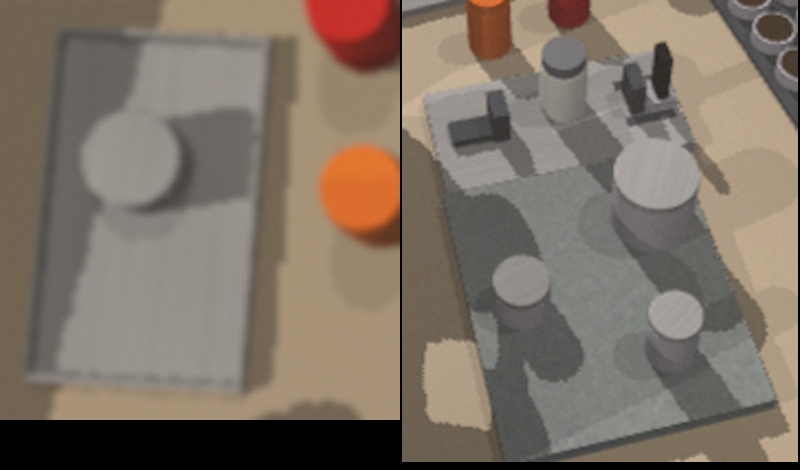

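Crop 1: plate corners (300,95), (768,153), (730,557), (252,495); bed corners (95,37), (303,60), (38,460). Tops: canister (439,168), tall tin (679,247), low tin (511,440), jar cap (149,214). Crop 2: tray rim corners (58,33), (270,40), (243,390), (27,378), tray tin top (132,160), with the free end toward the robot.

```bash
cat > h.py <<'E'
from rig import arm
import cv2,numpy as np
np.set_printoptions(precision=4,suppress=True)
def ray(px,z,cal):
    K,T=np.array(cal["intrinsics"]),np.array(cal["cam_to_world"])
    d=T[:3,:3]@np.linalg.solve(K,[px[0],px[1],1]); o=T[:3,3]
    return (o+d*(z-o[2])/d[2])[:2]
def fit(loc,w):   # 2D rigid fit loc->w
    loc,w=np.array(loc),np.array(w); a,b=loc-loc.mean(0),w-w.mean(0)
    th=np.arctan2((a[:,0]*b[:,1]-a[:,1]*b[:,0]).sum(),(a*b).sum())
    R=np.array([[np.cos(th),-np.sin(th)],[np.sin(th),np.cos(th)]]); t=w.mean(0)-R@loc.mean(0)
    return th,R,t,np.linalg.norm(loc@R.T+t-w,axis=1)
E
cat > m.py <<'E'
from h import *
cal=arm.get_calibration("top")
A=lambda u,v,z:ray(((u+.5)/3.7-.5+245,(v+.5)/3.7-.5+135),z,cal)
B=lambda u,v,z:ray(((u+.5)/4-.5+135,(v+.5)/4-.5+165),z,cal)
th,R,t,r=fit([(.14,-.076),(.14,-.401),(-.14,-.401),(-.14,-.076),(.165,.075),(.165,-.075),(-.135,.075)],
 [A(300,95,.024),A(768,153,.024),A(730,557,.024),A(252,495,.024),A(95,37,.022),A(303,60,.022),A(38,460,.022)])
print("gauge",np.degrees(th),t,r)
g=lambda p:R.T@(p-t)
for n,p in dict(can=A(439,168,.114),tall=A(679,247,.104),low=A(511,440,.079),jar=A(149,214,.122),handle=A(196,57,.107)).items(): print(n,p,g(p))
th2,R2,t2,r2=fit([(.115,.07),(.115,-.07),(-.115,-.07),(-.115,.07)],[B(58,33,.014),B(270,40,.014),B(243,390,.014),B(27,378,.014)])
p=B(132,160,.049);print("tray",np.degrees(th2),t2,r2,"tin",p,R2.T@(p-t2))
for n,uv in dict(orange=(362,190),red=(352,10)).items():
    p=B(*uv,.1); print(n,p,R2.T@(p-t2))
E
python3 m.py
```

```text
gauge -7.392083931969959 [0.5128 0.0448] [0.0011 0.001  0.0031 0.0012 0.0032 0.0007 0.0034]
can [ 0.572  -0.1292] [ 0.0811 -0.165 ]
tall [ 0.522  -0.2831] [ 0.0513 -0.324 ]
low [ 0.3999 -0.1771] [-0.0834 -0.2346]
jar [0.5414 0.0562] [0.0269 0.015 ]
handle [0.6473 0.0258] [ 0.1358 -0.0016]
tray -2.9299037254006075 [0.4975 0.3475] [0.0038 0.0018 0.0026 0.0031] tin [0.5237 0.3506] [0.0261 0.0044]
orange [0.498  0.1991] [ 0.0081 -0.1482]
red [0.6075 0.2068] [ 0.1171 -0.1349]
```

```bash
cat >> h.py <<'E'
G=np.radians(-7.39); GR=np.array([[np.cos(G),-np.sin(G)],[np.sin(G),np.cos(G)]]); GT=np.array([.5128,.0448])
def gw(x,y,z): return np.r_[GR@[x,y]+GT,z]      # gauge -> world
def down(phi):
    "tool down, closing line at angle phi (rad)"
    c,s=np.cos(phi),np.sin(phi); return np.array([[-s,c,0],[c,s,0],[0,0,-1]])
def best(p,phi):
    "of the two equivalent half turns, the one with least joint motion"
    q0=np.array(arm.current_joint_positions()); L=[]
    for k in (0,np.pi):
        q=arm.solve_ik(p,down(phi+k))
        if q is not None: L.append((np.abs(np.array(q)-q0).max(),k))
    return down(phi+min(L)[1])
E
python3 - <<'E'
from h import *
jar=np.array([.5414,.0562]); phi=G+np.pi/2
p=np.r_[jar,.18]; R=best(p,phi); arm.move_to(p,R)
arm.move_l(np.r_[jar,.057],feed=.12)
print(arm.current_force()); arm.grip(0.0); print(arm.current_width(),arm.current_grasp_force())
arm.move_l(np.r_[jar,.19],feed=.12); print(arm.current_force(),arm.current_width())
th=np.radians(-2.93); t=np.array([.4975,.3475])+np.array([[np.cos(th),-np.sin(th)],[np.sin(th),np.cos(th)]])@[-.058,0]
p=np.r_[t,.19]; R=best(p,th+np.pi/2); arm.move_to(p,R)
arm.move_l(np.r_[t,.0435],feed=.12); arm.sleep(.2); f0=arm.current_force()[2]; z=.0435
while z>.034 and arm.current_force()[2]-f0<1.5:
    z-=.0007; arm.move_l(np.r_[t,z],feed=.02)
print("z",z,f0,arm.current_force())
arm.grip(.078); arm.move_l(np.r_[t,.2],feed=.15)
print(arm.current_t(),t,arm.current_force())
im=arm.snapshot("top"); cv2.imwrite("pics/t1.png",im[:,:,::-1])
c=im[100:310,135:415][:,:,::-1]
cv2.imwrite("pics/c3.png",cv2.resize(c,None,fx=2.8,fy=2.8,interpolation=cv2.INTER_CUBIC))
E
```

```text
[-1.3872 -0.1457 -0.5032]
0.05485453423292844 30.00113154295832
[-0.5061 -0.506  -2.9254] 0.0546655656836404
z 0.0386 -2.591577780842752 [-0.8599 -1.7974  5.8524]
11.6333 [0.4396 0.3505] [0.1927 0.4675 0.3074]
```

View pics/c3.png

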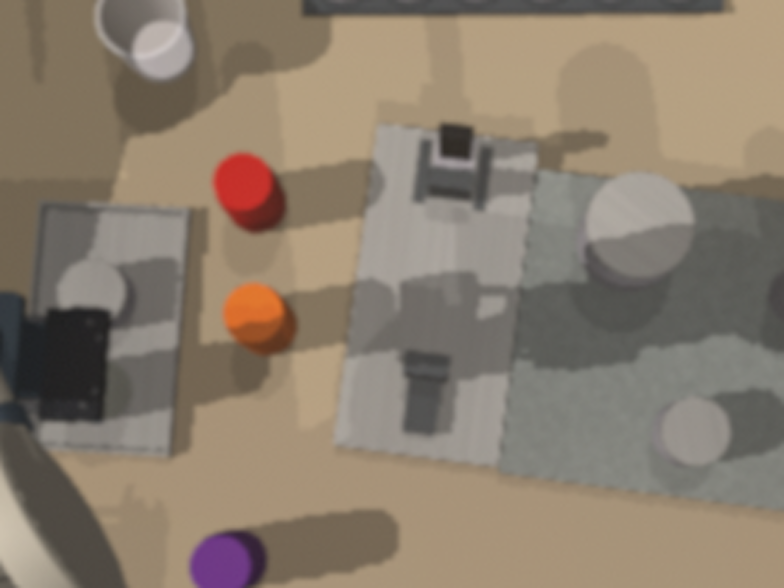

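The bed is empty and the jar is in the tray, hidden under the gripper at about (75,365). Next is the first canister push, diagonally towards the jaw line.

```bash
python3 - <<'E'
from h import *
a=np.array([.0811,-.165]); b=np.array([.004,-.112]); d=(b-a)/np.linalg.norm(b-a)
phi=G+np.arctan2(d[1],d[0])+np.pi/2
arm.grip(.056)
off=.0525
s=a-d*(off+.014); e=b-d*off
p=gw(*s,.2); R=best(p,phi); arm.move_to(p,R)
arm.move_l(gw(*s,.05),feed=.15)
f0=np.array(arm.current_force())
arm.move_l(gw(*e,.05),feed=.06); print(np.array(arm.current_force())-f0)
arm.move_l(gw(*(e-d*.02),.05),feed=.1); arm.move_l(gw(*(e-d*.02),.2),feed=.2)
p=gw(.004,-.185,.25); R=best(p,G); arm.move_to(p+[-.12,0,.0],R)
print(arm.current_t())
im=arm.snapshot("top"); cv2.imwrite("pics/t2.png",im[:,:,::-1])
im2=arm.snapshot("side"); cv2.imwrite("pics/s2.png",im2[:,:,::-1])
o=np.zeros((588,790,3),np.uint8)
x=cv2.resize(im[135:345,135:375],None,fx=2.0,fy=2.0,interpolation=cv2.INTER_CUBIC)
y=cv2.resize(im2[120:400,200:400],None,fx=1.5,fy=1.5,interpolation=cv2.INTER_CUBIC)
o[:420,:480]=x;o[:420,482:782]=y
cv2.imwrite("pics/c4.png",o[:420,:,::-1])
E
```

```text
[ 2.5496 -1.6322  1.6393]
19.35
```

View pics/c4.png

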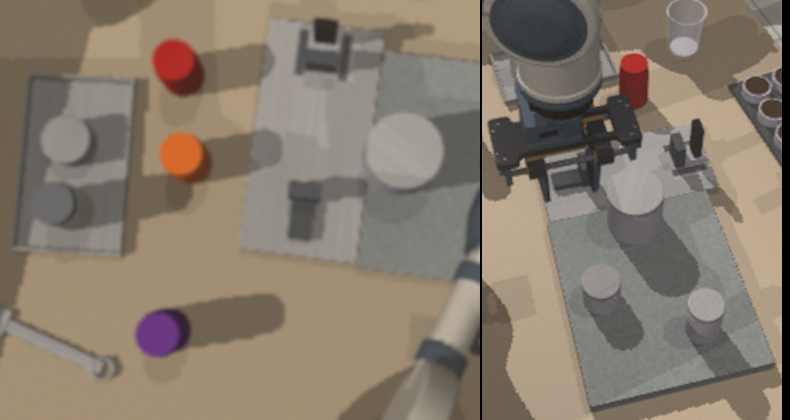

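The jar stands upright in the tray at (53,204). The canister is upright at the bed's edge, top centre (404,151), and the other tins haven't moved. Next I push it straight to the middle.

```bash
python3 - <<'E'
from h import *
cal=arm.get_calibration("top")
a=GR.T@(ray((336.75,210.25),.114,cal)-GT); print("can",a)
assert np.hypot(*(a-[.004,-.112]))<.01
off=.0525; x=.003
p=gw(x,a[1]-off-.014,.2); R=best(p,G); arm.move_to(p,R)
arm.move_l(gw(x,a[1]-off-.014,.05),feed=.15); f0=np.array(arm.current_force())
arm.move_l(gw(x,-off,.05),feed=.06); print(np.array(arm.current_force())-f0)
arm.move_l(gw(x,-off-.02,.05),feed=.1); arm.move_l(gw(x,-off-.02,.2),feed=.2)
p=gw(.10,-.25,.25); arm.move_to(p,R)
print(arm.current_t())
im=arm.snapshot("top"); cv2.imwrite("pics/t3.png",im[:,:,::-1])
im2=arm.snapshot("side"); cv2.imwrite("pics/s3.png",im2[:,:,::-1])
x=cv2.resize(im[135:275,245:345],None,fx=4,fy=4,interpolation=cv2.INTER_CUBIC)
y=cv2.resize(im2[170:310,215:395],None,fx=2.1,fy=2.1,interpolation=cv2.INTER_CUBIC)
o=np.zeros((560,790,3),np.uint8); o[:560,:400]=x;o[:294,402:780]=y
cv2.imwrite("pics/c5.png",o[:,:,::-1])
E
```

```text
can [ 0.0016 -0.111 ]
[ 0.2588 -1.1239 -2.3072]
25.5083
```

View pics/c5.png

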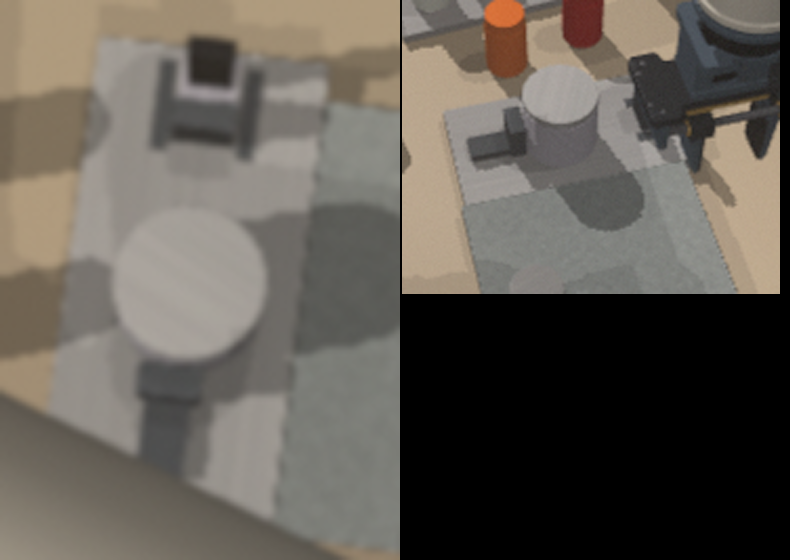

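Canister is upright between the jaws, top centre (189,284); fixed jaw top at (170,380), movable block at (204,110), handle top at (212,52). Checking it against the jaw line.

```bash
python3 - <<'E'
from h import *
cal=arm.get_calibration("top")
for n,u,v,z in (("can",189,284,.112),("fixed",170,375,.072),("block",205,120,.072),("handle",212,52,.107)):
    p=ray(((u+.5)/4-.5+245,(v+.5)/4-.5+135),z,cal); print(n,GR.T@(p-GT))
E
```

```text
can [-0.0006 -0.005 ]
fixed [-0.0518  0.0001]
block [ 0.1077 -0.0012]
handle [ 0.1417 -0.0008]
```

```bash
python3 - <<'E'
from h import *
im=cv2.imread("pics/t3.png"); cal=arm.get_calibration("top")
g=cv2.cvtColor(cv2.resize(im[180:235,265:320],None,fx=6,fy=6,interpolation=cv2.INTER_CUBIC),6)
c=cv2.HoughCircles(cv2.GaussianBlur(g,(0,0),3),cv2.HOUGH_GRADIENT,1.5,500,param1=60,param2=20,minRadius=108,maxRadius=125)[0][0]
print(c, GR.T@(ray(((c[0]+.5)/6-.5+265,(c[1]+.5)/6-.5+180),.112,cal)-GT))
print("side",GR.T@(ray((290.5,215),.112,arm.get_calibration("side"))-GT))
E
```

```text
Traceback (most recent call last):
TypeError: 'NoneType' object is not subscriptable
```

```bash
python3 - <<'E'
from h import *
for n,u in (("can",(561,95)),("fixed",(514,117)) ):
    z={"can":.112,"fixed":.072}[n]; px=((u[0]-402+.5)/2.1-.5+215,(u[1]+.5)/2.1-.5+170)
    print(n,GR.T@(ray(px,z,arm.get_calibration("side"))-GT))
im=cv2.imread("pics/t3.png"); cal=arm.get_calibration("top")
b=cv2.resize(im[185:232,262:315],None,fx=6,fy=6,interpolation=cv2.INTER_CUBIC); 
for T in (18,26,34):
    m=(np.abs(b.astype(int)-b[126,180].astype(int)).max(2)<T).astype(np.uint8)
    m=cv2.morphologyEx(m,cv2.MORPH_OPEN,np.ones((41,41)))
    k=max(cv2.findContours(m,0,1)[0],key=cv2.contourArea); e=cv2.fitEllipse(k)
    print(e,GR.T@(ray(((e[0][0]+.5)/6-.5+262,(e[0][1]+.5)/6-.5+185),.112,cal)-GT))
E
```

```text
can [ 0.0034 -0.0089]
fixed [-0.0526  0.0034]
((162.0380401611328, 109.28742980957031), (215.8318634033203, 292.65484619140625), 123.3640365600586) [0.0051 0.0036]
((164.1298828125, 98.75969696044922), (249.31883239746094, 301.876220703125), 111.26583099365234) [0.0094 0.0033]
((163.53260803222656, 99.16525268554688), (253.793701171875, 312.1269836425781), 105.93211364746094) [0.0092 0.0035]
```

Both views put the canister 5 mm or more short of the jaw line, so I'll nudge it about 5 mm further.

```bash
python3 - <<'E'
from h import *
off=.0525; x=.003
p=gw(x,-off-.025,.2); R=best(p,G); arm.move_to(p,R)
arm.move_l(gw(x,-off-.025,.05),feed=.15); f0=np.array(arm.current_force())
arm.move_l(gw(x,-off-.008,.05),feed=.08)
for y in np.arange(-.006,.0051,.002):
    arm.move_l(gw(x,-off+y,.05),feed=.03)
    print(y,GR.T@(np.array(arm.current_force())-f0)[:2],GR.T@(arm.current_ee_pos()[:2]-GT),arm.current_width())
arm.move_l(gw(x,-off-.02,.05),feed=.1); arm.move_l(gw(x,-off-.02,.2),feed=.2)
p=gw(.19,-.05,.2); arm.move_to(p,best(p,G+np.pi/2)); arm.grip(0)
print(arm.current_t())
im=arm.snapshot("top"); cv2.imwrite("pics/t4.png",im[:,:,::-1])
im2=arm.snapshot("side"); cv2.imwrite("pics/s4.png",im2[:,:,::-1])
x=cv2.resize(im[135:275,245:345],None,fx=4,fy=4,interpolation=cv2.INTER_CUBIC)
y=cv2.resize(im2[180:290,225:355],None,fx=3,fy=3,interpolation=cv2.INTER_CUBIC)
o=np.zeros((560,795,3),np.uint8); o[:560,:400]=x;o[:330,402:792]=y
cv2.imwrite("pics/c6.png",o[:,:,::-1])
E
```

```text
-0.006 [-0.68    0.2037] [ 0.003  -0.0585] 0.055670055337856385
-0.004 [ 0.1567 -1.103 ] [ 0.0029 -0.0566] 0.056142636260834294
-0.002 [ 0.4644 -1.44  ] [ 0.003  -0.0545] 0.055923924000985455
0.0 [ 0.9147 -1.816 ] [ 0.0031 -0.0524] 0.0558064598543911
0.002 [ 0.1034 -0.4995] [ 0.003  -0.0503] 0.05615744663037691
0.004 [0.5828 0.2225] [ 0.003  -0.0484] 0.05537602253256129
33.0833
```

View pics/c6.png

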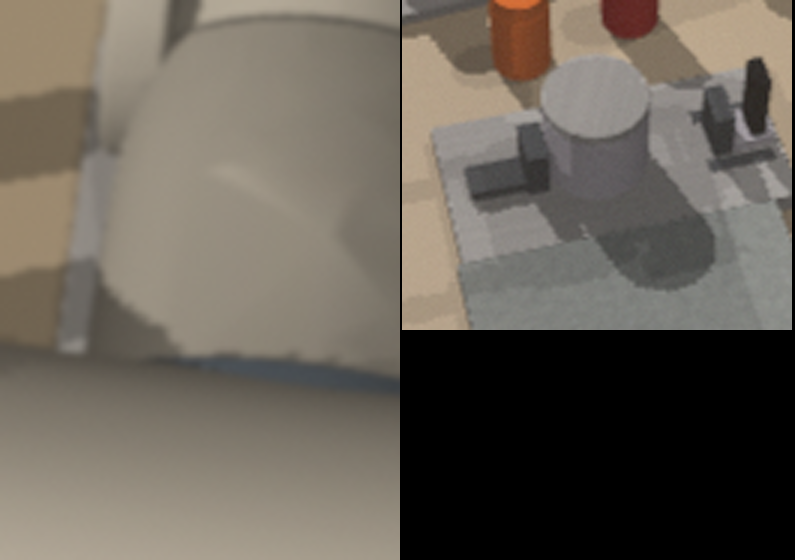

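Canister is upright in the side view, top centre (596,99), with the fixed jaw's top at (534,132); the arm blocks the top view. Measuring again from an unobstructed pose.

```bash
python3 - <<'E'
from h import *
print("side",GR.T@(ray((225+194.5/3-.5,180+99.5/3-.5),.112,arm.get_calibration("side"))-GT))
p=gw(.10,-.25,.25); arm.move_to(p,best(p,G+np.pi/2))
im=arm.snapshot("top"); cv2.imwrite("pics/t5.png",im[:,:,::-1])
a=im[135:275,245:345][:,:,::-1]; b=cv2.imread("pics/t3.png")[135:275,245:345]
cv2.imwrite("pics/c7.png",np.hstack([cv2.resize(q,None,fx=4,fy=4,interpolation=cv2.INTER_CUBIC) for q in (a,b)]))
# shift of the canister's lid edges since t3, along the jaw-crossing direction
print(arm.current_t())
E
```

```text
side [ 0.0026 -0.001 ]
34.1333
```

View pics/c7.png

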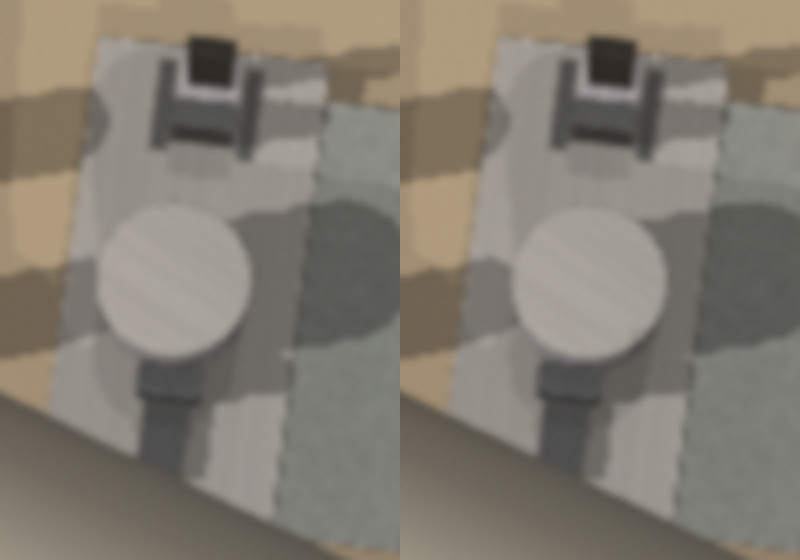

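From above the lid centre moved from 189 to 174 px, so the canister sits about 4 mm past the jaw line. That fits the tool's final position, so I'll nudge it back gently from the other side.

```bash
python3 - <<'E'
from h import *
off=.0525; x=.003
arm.grip(.056)
p=gw(x,off+.022,.2); R=best(p,G); arm.move_to(p,R)
arm.move_l(gw(x,off+.022,.05),feed=.15); f0=np.array(arm.current_force())
arm.move_l(gw(x,off+.006,.05),feed=.06)
for y in (.004,.002,.0,-.0005):
    arm.move_l(gw(x,off+y,.05),feed=.02); print(y,GR.T@(np.array(arm.current_force())-f0)[:2])
arm.sleep(.2); arm.move_l(gw(x,off+.004,.05),feed=.01); arm.move_l(gw(x,off+.02,.05),feed=.08); arm.move_l(gw(x,off+.02,.2),feed=.2)
arm.grip(0); p=gw(.10,-.25,.25); arm.move_to(p,best(p,G+np.pi/2))
im=arm.snapshot("top"); cv2.imwrite("pics/t6.png",im[:,:,::-1])
a=im[135:275,245:345][:,:,::-1]; b=cv2.imread("pics/t5.png")[135:275,245:345]
# lid edges by gradient on rows through the lid, in 4x crop
for q in (b,a):
    Q=cv2.GaussianBlur(cv2.cvtColor(cv2.resize(q,None,fx=4,fy=4,interpolation=cv2.INTER_CUBIC),6),(0,0),3).astype(float)
    gx=np.diff(Q[278:288].mean(0)); l=80+gx[80:130].argmax(); r=235+gx[235:285].argmin(); c=(l+r)/2+.5
    print(l,r,GR.T@(ray(((c+.5)/4-.5+245,283/4-.5+135),.112,arm.get_calibration("top"))-GT))
print(arm.current_t())
E
```

```text
0.004 [ 1.2333 -0.0012]
0.002 [0.4464 1.7185]
0.0 [0.6146 2.1577]
-0.0005 [1.8936 2.3824]
96 249 [-0.0009  0.0045]
102 256 [-0.0004  0.0007]
43.25
```

```bash
python3 - <<'E'
from h import *
x=.185; y=-.0005; z=.052
p=gw(x,y,.2); arm.move_to(p,best(p,G+np.pi/2))
arm.move_l(gw(x,y,z),feed=.2); arm.sleep(.1); f0=np.array(arm.current_force())
F=lambda:(GR.T@(np.array(arm.current_force())-f0)[:2])[0]
arm.move_l(gw(.122,y,z),feed=.06); x=.122; print("mid",F())
while x>.098 and F()<22:
    x-=.001; arm.move_l(gw(x,y,z),feed=.03)
    print(round(x,4),round(F(),1),end="; ")
arm.sleep(.3); print("hold",F(),GR.T@(arm.current_ee_pos()[:2]-GT))
arm.move_l(gw(x+.03,y,z),feed=.08); arm.move_l(gw(x+.03,y,.2),feed=.2)
p=gw(.10,-.25,.25); arm.move_to(p,best(p,G+np.pi/2))
im=arm.snapshot("top"); cv2.imwrite("pics/t7.png",im[:,:,::-1])
im2=arm.snapshot("side"); cv2.imwrite("pics/s7.png",im2[:,:,::-1])
xx=cv2.resize(im[135:275,125:345],None,fx=2.2,fy=2.2,interpolation=cv2.INTER_CUBIC)
yy=cv2.resize(im2[140:290,205:355],None,fx=2,fy=2,interpolation=cv2.INTER_CUBIC)
o=np.zeros((308,790,3),np.uint8); o[:,:484]=xx; o[:300,486:786]=yy
cv2.imwrite("pics/c8.png",o[:,:,::-1]); print(arm.current_t())
E
```

```text
mid 0.01650541746441188
0.121 1.9; 0.12 2.5; 0.119 3.0; 0.118 2.8; 0.117 2.6; 0.116 2.6; 0.115 5.5; 0.114 8.5; 0.113 14.0; 0.112 19.1; 0.111 23.9; hold 23.181057419645082 [ 0.1151 -0.0004]
52.0583
```

View pics/c8.png

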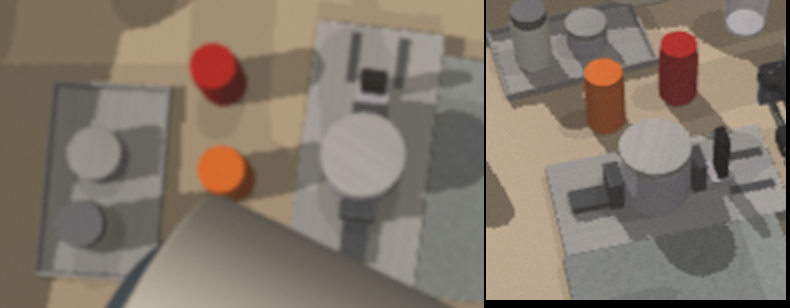

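The canister is upright at (362,155) with both jaws against it. The push force rose stiffly to 24 N at the expected travel, and the jar and tray tin stand at (80,223) and (95,153). Handing in.

```bash
python3 -c "
from rig import arm
print(arm.sign_off(),arm.current_t())"
```

```text
the job is handed in; nothing more can be done
the job is handed in; nothing more can be done
```

Job handed in at about 52 s (limit 72 s): the jar stands upright in the steel tray, and the canister is upright on the bed, nipped between both jaws at about 23 N and within about 2 mm of the jaw line; no result was reported back.

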